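# Hold a paint bottle on the touch mixer

## Task

Lift the taller of the two paint bottles up and off its forked hook on the rack, stand its foot upright in the rubber cup on top of the mixer, and push the bottle down so that the sprung cup is held about 8 mm down, half of its 16 mm travel, which is what keeps the mixer running. Push with the bottle, not with the gripper on the cup, and leave the shorter bottle hanging and the other things where they stand. Finish while still holding the bottle pressed: do not let go.

Things in the scene. Friction and masses are not known exactly. Their poses are not given: they have to be found in the camera images.
- tall_bottle_center (a point): Taller bottle, grey, 130 mm high, hanging upright, 70 to 130 g. From the foot up: round body 30 mm in diameter to 90 mm; thin steel collar 52 mm in diameter, 90 to 94 mm; straight black cap 26 mm in diameter, 94 to 130 mm, the part to grip from above. This point is at its centre, 65 mm above its foot; z is up its axis.
- tall_bottle_foot (a point): Centre of the underside of the taller bottle.
- tall_bottle: The taller bottle as a whole; the origin is the centre of its underside, z up its axis.
- short_bottle_center (a point): The shorter bottle, hanging in the other fork: grey, 78 mm high, same body and collar, with a low black cap 32 mm in diameter and 14 mm high. This point is 39 mm above its foot. To be left alone.
- rack: Fixed steel rack; origin on the table under its one thin post. Two forks side by side point to its -x; a bottle hangs by its collar in each, 50 mm to -x and 55 mm to +y or -y of the post (which is where varies). Tine tops 135 mm above the table, gap 36 mm; upturned tips 8 mm higher, 84 mm to -x. Nothing stands above the tips: bottles lift straight up and out. Base plate 150 x 180 x 12 mm.
- mixer: Fixed touch mixer for paint bottles: grey housing 150 x 170 mm, 100 mm high, with a round pale rubber cup on a steel stem on top at its middle. The origin is on the table under the cup's axis. Its -x face has a dial and a switch, of no concern here.
- cup_floor (a point): Centre of the inner floor of the mixer's round pale rubber cup, where the bottle's foot stands; moves down with the cup. At rest 128 mm above the table. The cup is open upward, 16 mm deep, inside 47 mm in diameter at the mouth and 44 mm or more at the floor; its rim is 16 mm above this point and 55 mm in diameter outside.
- cup (a joint): How far the cup is pressed straight down, m: 0 at rest (up), 0.016 on its stop; about 0.008 is wanted. A spring pushes it up: 3.6 N to start it, then 0.6 N more per mm (8.4 N at 8 mm, 13 N at the stop). The bottle's weight alone does not move it, and it springs back when let go.
- thinner_jar_center (a point): Closed green glass jar, 68 mm in diameter, 90 mm high, standing on the table; this point is at its centre. To be left alone.
- paint_pot_center (a point): Small open grey pot, 48 mm in diameter, 35 mm high, standing on the table; this point is at its centre. To be left alone.
- jar_ring_center (a point): Dark steel ring of a jar lid, 72 mm in diameter, 10 mm high, lying on the table; this point is at its centre. To be left alone.
Not all that is in view belongs to the job. What is shaped like the mixer but yellow is not meant.

How it is judged:
By the outcome, as a careful person would: the job done as asked, in the order asked, and still so for the second after the job is handed in, while the arm keeps its last pose, push and grip.
It also fails if it takes over 43 s, if anything falls off the work surface, if the arm or the gripper's body presses on something with over 40 N, if the wrist force passes 120 N, or if a joint passes its speed limit or range.

## Robot

A 6-joint arm with a two-finger parallel gripper is mounted at the origin on the work surface. World frame = base frame: x ahead of the robot, y to its left, z up, the work surface at z = 0. Lengths are in mm, angles in rad, forces in N, time in s.
With the tool pointing down it reaches from about 225 to 725 mm from the base axis. Payload 3.1 kg.
Tool frame: the origin (TCP) lies midway between the tips of the shut fingers; the grasp point (between the pads) lies 19 mm behind it; z points along the fingers, y is the direction in which the jaws open and shut (so a half turn about z gives the same grasp; the last joint's range is limited). The gripper opens to 85 mm and grips with 20 to 120 N. Pads are 22 mm wide; open, the fingers measure 114 mm over their backs; the gripper's body (76 mm by 85 mm) begins 54 mm behind the grasp point. The pads swing forward as they close: fully open they stand 13 mm farther back than shut.
Start: joints at [-1.439, 0.048, 0.099, 1.622, 0, 1.443], TCP at [134.851, -507.378, 231.312] pointing down, gripper open.
Joint ranges: [-2.91, 2.91], [-0.99, 1.94], [-1.21, 1.42], [-2.12, 2.29], [-1.49, 1.47], [-3.14, 3.14]. Speed limits (rad/s): [2.79, 2.79, 3.14, 3.14, 3.14, 3.14].

## Interface

Orientations are given as [roll, pitch, yaw] about the fixed x, y, z axes, in that order (R = Rz(yaw) Ry(pitch) Rx(roll)).
In Python, from workcell import ctrl, viewer, order gives the robot as it stands.
- The arm moves only by the tool servo_tool, never from a script. Its argument "commands" is a list of rows, each an object with "rotation": the turn, a rotation vector about the world's x, y, z normalised to -1 to 1, where 1 is 30 degrees, a list of three; "travel": the shift along the world's x, y, z normalised to -1 to 1, where 1 is 0.15 m, a list of three; "gripper": the closure, from 0 (fully open) to 1 (shut). In form: [{"rotation": [ax, ay, az], "travel": [x, y, z], "gripper": gripper}, ...]. A call has 1 to 12 rows; each row is the pose to reach, as a shift and turn from the pose commanded when the call began; what a row does not reach only later rows make up. A row lasts 1/12 s, in which the tool goes at most 41.7 mm and 7.16 degrees, less where a joint would pass 70% of its speed; a pose out of reach is approached as far as the arm can. A call with a number of a shift or a turn outside -1 to 1 is refused whole. A call with a gripper value outside its range is refused whole. The fingers move at their own pace and stop on an object; the grip force is fixed at half the most. Time passes only in rows, so rows that repeat a pose let the fingers close. It gives the time, the measured TCP pose, the force and the opening at its end, in the units of the state.
- ctrl.get_state(): the state, without advancing time (a new reading comes with each control period).
- viewer.capture(name): name is "scene" or "side" or "wrist"; returns (picture, depth): 384x512x3 uint8, red, green, blue; 384x512 float32, mm along the optical axis (not along the pixel's ray), 0 where there is no reading.
- viewer.camera_params(name): a dict with "camera_matrix" (3x3 intrinsics, pixels), "R" (3x3) and "t" (3): a world point X has camera coordinates R X + t; the wrist camera has in their place "tool_from_camera" (4x4, takes a point from camera to tool coordinates, whose origin is the TCP and whose axes are the flange's). Camera axes: x right, y down, z forward; pixel columns grow to the right and rows downward; lengths in mm; the calibration is good to about 2 mm. The wrist camera is an equidistant fisheye: a pixel r from the principal point sees the ray r / f radians off the axis. A picture is of the moment at which its call begins: read the wrist's pose just before it. camera_params takes no time and is no camera call.
- order.hand_in(): hands the job in, once; it reports no verdict.
The state is a dict: "clock": time; "joints": joint angles; "joint_velocities": joint speeds; "joint_torque": joint torques, N m; "tool_pos": TCP position; "tool_rot": TCP orientation; "wrist_force": force on the tool from outside, world axes, zero at the start; "moment": the same for the moment, N m; "width": finger opening in mm.
Only numpy, scipy, OpenCV 4.12 (cv2) and the standard library are available. Lean on these libraries where they do the work, as an engineer would, in place of code of your own. Each camera call takes 0.05 s, during which the arm holds its last target.

## Working session

There is one attempt and no reset: what is moved stays moved. The work goes in short steps, Python scripts to look and compute and a tool call to move; the robot and the scene stay as the last step left them, time stands still between calls to the robot, and variables do not carry over. Pictures are saved under pics/ and viewed, and the job is handed in when it is done.

Besides the shell and the picture viewer there is one more tool, called after "Emit:" in YAML: its name, and indented under it one key for each argument. servo_tool: Moves the arm, as the interface text tells. Scaled input: -1 to 1 covers 0.15 m each way for a shift and 30 degrees each way for a turn. Its arguments: {"type":"object","properties":{"commands":{"type":"array"}},"required":["commands"]}

```bash
mkdir -p pics; python3 - <<'E'
from workcell import ctrl, viewer
import cv2,numpy as np
print(ctrl.get_state())
for n in ("scene","side","wrist"):
    im,d=viewer.capture(n); cv2.imwrite(f"pics/{n}0.png",im[:,:,::-1]); np.savez(f"{n}0.npz",im=im,d=d)
    p=viewer.camera_params(n); print(n,{k:np.round(v,3).tolist() if not isinstance(v,str) else v for k,v in p.items()})
E
```

```text
{'clock': 0.0, 'joints': array([-1.43882287e+00,  4.87496837e-02,  9.76036525e-02,  1.62203676e+00,
       -2.09421693e-05,  1.44298180e+00]), 'joint_velocities': array([-7.41227682e-04,  1.13241697e-03, -2.79483334e-04, -2.32320460e-05,
       -3.79785690e-04,  5.02805160e-04]), 'joint_torque': array([-1.79306971e-05, -3.38782990e+01,  3.20015216e+01,  2.03500071e-02,
       -8.28380598e-05, -1.96635327e-06]), 'tool_pos': array([ 134.75095818, -506.76670953,  230.12067028]), 'tool_rot': array([-3.13922298e+00, -2.83423778e-04,  2.59787674e-01]), 'wrist_force': array([ 0.66034119,  0.32867557, -0.13466648]), 'moment': array([-0.02237524, -0.05900279,  0.01817149]), 'width': 85.52073292427814}
scene {'camera_matrix': [[427.537, 0.0, 250.268], [0.0, 427.537, 190.072], [0.0, 0.0, 1.0]], 'R': [[-0.173, 0.985, 0.022], [0.518, 0.11, -0.848], [-0.838, -0.135, -0.529]], 't': [85.528, -145.944, 1726.348]}
side {'camera_matrix': [[465.033, 0.0, 252.639], [0.0, 465.033, 188.609], [0.0, 0.0, 1.0]], 'R': [[-1.0, -0.017, -0.014], [0.002, 0.557, -0.831], [0.021, -0.831, -0.556]], 't': [484.706, 92.734, 1099.615]}
wrist {'camera_matrix': [[297.319, 0.0, 258.773], [0.0, 297.319, 192.557], [0.0, 0.0, 1.0]], 'tool_from_camera': [[0.0, -0.952, -0.306, 79.854], [1.0, 0.001, -0.001, -1.263], [0.002, -0.306, 0.952, -142.242], [0.0, 0.0, 0.0, 1.0]]}
```

View pics/scene0.png

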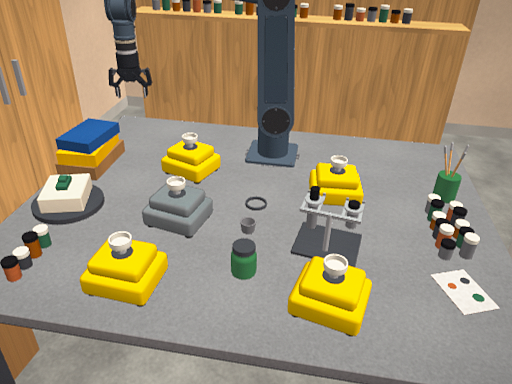

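View pics/side0.png

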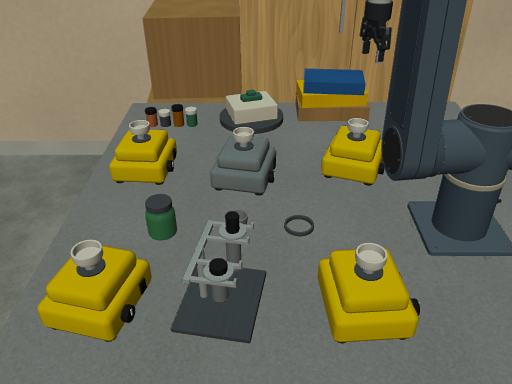

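View pics/wrist0.png

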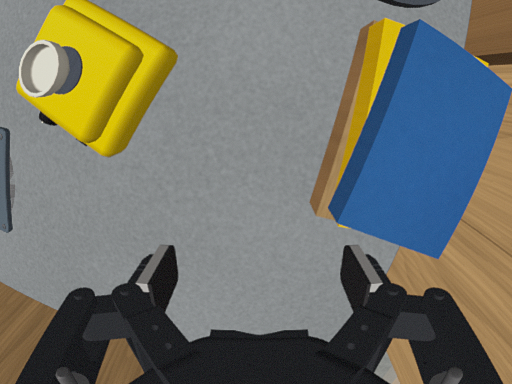

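Candidates for the taller bottle are the black cap at scene (315,193) / side (232,220), the low cap at scene (353,206) / side (218,267), and the loose table bottles around scene (450,225), which aren't on the rack. By the description it is the first. For the mixer, the grey one has its cup at scene (176,184) / side (243,134); the four others are yellow. I'll check both choices in crops.

```bash
cat > h.py <<'E'
import numpy as np, cv2
from workcell import viewer
def prm(n):
    p=viewer.camera_params(n); return np.array(p["camera_matrix"]),np.array(p["R"]),np.array(p["t"])
def pts(n,d):
    K,R,t=prm(n); v,u=np.mgrid[:384,:512]
    c=np.stack([(u-K[0,2])/K[0,0]*d,(v-K[1,2])/K[1,1]*d,d],-1)
    return (c-t)@R
def ray(n,u,v):
    K,R,t=prm(n); o=-R.T@t; w=R.T@np.array([(u-K[0,2])/K[0,0],(v-K[1,2])/K[1,1],1.]); return o,w
def onz(n,u,v,z):
    o,w=ray(n,u,v); return o+w*(z-o[2])/w[2]
E
python3 - <<'E'
import cv2,numpy as np
from h import *
a=np.load("scene0.npz")["im"][:,:,::-1];b=np.load("side0.npz")["im"][:,:,::-1]
r=lambda im,x,y:cv2.resize(im[y:y+75,x:x+100],(400,300),interpolation=cv2.INTER_NEAREST)
cv2.imwrite("pics/crop0.png",np.vstack([np.hstack([r(a,285,175),r(b,180,205)]),np.hstack([r(a,135,165),r(b,200,120)])]))
for n,boxes in (("scene",[(285,175,380,260),(140,170,215,235)]),("side",[(180,205,260,300),(205,120,280,190)])):
    d=np.load(n+"0.npz")["d"];P=pts(n,d)
    print(n,"table z",np.median(P[200:210,60:100,2]) if n=="side" else np.median(P[300:310,180:220,2]))
    im=np.load(n+"0.npz")["im"].astype(int)
    for x0,y0,x1,y1 in boxes:
        Q=P[y0:y1,x0:x1].reshape(-1,3);C=im[y0:y1,x0:x1].reshape(-1,3)
        for lo,hi in ((150,158),(158,164),(164,171),(171,176),(176,190),(136,142),(142,150),(95,104)):
            m=(Q[:,2]>lo)&(Q[:,2]<hi)
            if m.sum()>5: print((x0,y0),lo,hi,m.sum(),np.round(Q[m].mean(0)),np.round(Q[m].min(0)),np.round(Q[m].max(0)),C[m].mean(0).round())
E
```

```text
scene table z -0.06545855929162983
(285, 175) 150 158 98 [536. 257. 153.] [514. 169. 150.] [554. 305. 158.] [34. 31. 30.]
(285, 175) 158 164 14 [529. 184. 161.] [521. 172. 158.] [533. 193. 164.] [32. 28. 23.]
(285, 175) 164 171 21 [527. 181. 167.] [512. 171. 165.] [536. 195. 171.] [42. 35. 18.]
(285, 175) 171 176 37 [520. 183. 174.] [505. 170. 171.] [533. 195. 176.] [41. 37. 31.]
(285, 175) 176 190 10 [522. 180. 177.] [510. 170. 176.] [532. 189. 178.] [26. 24. 35.]
(285, 175) 136 142 323 [561. 235. 138.] [477. 149. 136.] [765. 319. 142.] [183. 183. 179.]
(285, 175) 142 150 99 [625. 242. 145.] [485. 166. 142.] [773. 321. 150.] [130. 127. 120.]
(285, 175) 95 104 292 [373. 250.  99.] [278. 178.  95.] [727. 317. 104.] [243. 223.   9.]
(140, 170) 136 142 66 [ 513. -221.  139.] [ 482. -247.  136.] [ 539. -195.  142.] [195. 184. 166.]
(140, 170) 142 150 48 [ 515. -221.  144.] [ 486. -248.  142.] [ 542. -196.  146.] [235. 228. 213.]
(140, 170) 95 104 725 [ 527. -216.   99.] [ 457. -292.   95.] [ 581. -150.  104.] [139. 148. 148.]
side table z -0.008217314753128091
(180, 205) 150 158 247 [534
[... 272 characters left out ...]
.] [506. 166. 171.] [531. 194. 176.] [25. 25. 26.]
(180, 205) 176 190 10 [519. 181. 176.] [512. 173. 176.] [529. 191. 177.] [27. 27. 27.]
(180, 205) 136 142 731 [533. 245. 139.] [479. 145. 136.] [596. 320. 142.] [121. 130. 126.]
(180, 205) 142 150 144 [522. 251. 145.] [479. 160. 142.] [552. 319. 150.] [40. 42. 42.]
(180, 205) 95 104 131 [533. 250.  99.] [505. 182.  95.] [584. 304. 104.] [77. 78. 76.]
(205, 120) 136 142 81 [ 511. -221.  139.] [ 486. -254.  136.] [ 538. -194.  142.] [133. 132. 117.]
(205, 120) 142 150 69 [ 512. -221.  144.] [ 485. -249.  142.] [ 538. -195.  147.] [157. 157. 141.]
(205, 120) 95 104 820 [ 511. -206.  100.] [ 446. -293.   95.] [ 577. -147.  104.] [ 91. 102.  99.]
```

View pics/crop0.png

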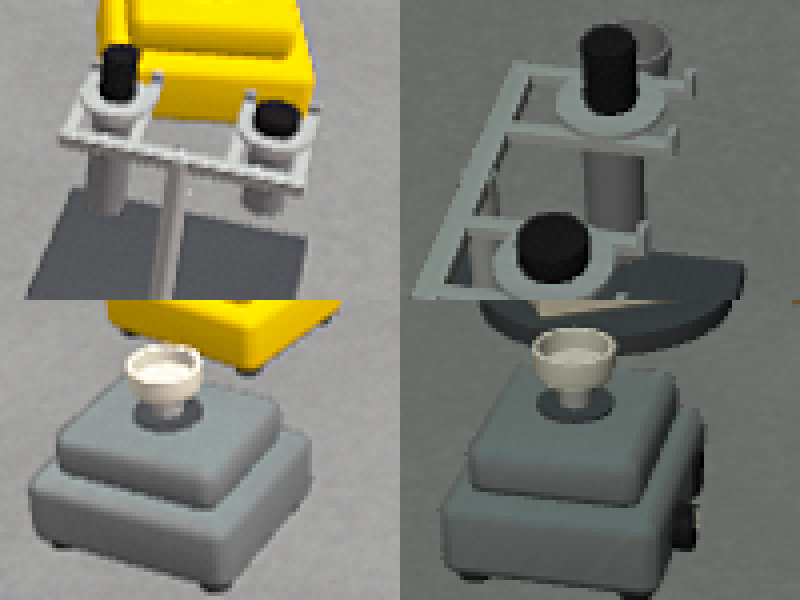

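The crops confirm it: tall cap with its collar in the fork (upper pictures), low cap in the other fork, and a grey housing under the pale cup (lower). Measured positions:

| Point | Measured | Check |
|---|---|---|
| Cap axis | (519, 182), top z 175 | matches 135 + 40 |
| Cup axis | (512.5, -221.5), rim z about 144 | matches the given height |

I'll approach high, turning the jaws to lie along the forks.

Emit:
servo_tool:
  commands:
    - {"rotation": [0, 0, 0.2], "travel": [0.1, 0, 0.2], "gripper": 0}
    - {"rotation": [0, 0, 0.4], "travel": [0.3, 0.15, 0.4], "gripper": 0}
    - {"rotation": [0, 0, 0.6], "travel": [0.5, 0.35, 0.5], "gripper": 0}
    - {"rotation": [0, 0, 0.8], "travel": [0.7, 0.55, 0.5], "gripper": 0}
    - {"rotation": [0, 0, 1], "travel": [0.85, 0.75, 0.5], "gripper": 0}
    - {"rotation": [0, 0, 1], "travel": [1, 1, 0.5], "gripper": 0}
    - {"rotation": [0, 0, 1], "travel": [1, 1, 0.5], "gripper": 0}
    - {"rotation": [0, 0, 1], "travel": [1, 1, 0.5], "gripper": 0}

```text
clock: 0.82
tool_pos: [286.2, -355.3, 306.8]
tool_rot: [3.141, -0.0, 0.788]
wrist_force: [0.3, 0.3, -0.0]
width: 85.5
```

Emit:
servo_tool:
  commands:
    - {"rotation": [0, 0, 0.2], "travel": [0.2, 0.2, 0], "gripper": 0}
    - {"rotation": [0, 0, 0.4], "travel": [0.4, 0.4, 0], "gripper": 0}
    - {"rotation": [0, 0, 0.6], "travel": [0.6, 0.6, 0], "gripper": 0}
    - {"rotation": [0, 0, 0.8], "travel": [0.8, 0.8, 0], "gripper": 0}
    - {"rotation": [0, 0, 1], "travel": [1, 1, 0], "gripper": 0}
    - {"rotation": [0, 0, 1], "travel": [1, 1, 0], "gripper": 0}
    - {"rotation": [0, 0, 1], "travel": [1, 1, 0], "gripper": 0}

```text
clock: 1.4
tool_pos: [435.8, -206.9, 305.4]
tool_rot: [-3.14, 0.0, 1.309]
wrist_force: [0.5, -1.2, -0.2]
width: 85.2
```

Emit:
servo_tool:
  commands:
    - {"rotation": [0, 0, 0.1], "travel": [0.15, 0.25, 0], "gripper": 0}
    - {"rotation": [0, 0, 0.2], "travel": [0.3, 0.5, 0], "gripper": 0}
    - {"rotation": [0, 0, 0.2], "travel": [0.4, 0.75, 0], "gripper": 0}
    - {"rotation": [0, 0, 0.2], "travel": [0.5, 1, 0], "gripper": 0}
    - {"rotation": [0, 0, 0.2], "travel": [0.5, 1, 0], "gripper": 0}
    - {"rotation": [0, 0, 0.2], "travel": [0.5, 1, 0], "gripper": 0}

```text
clock: 1.9
tool_pos: [510.0, -57.8, 305.7]
tool_rot: [-3.141, 0.001, 1.412]
wrist_force: [0.2, -0.7, -0.1]
width: 85.8
```

Emit:
servo_tool:
  commands:
    - {"rotation": [0, 0, 0], "travel": [0, 0.25, 0], "gripper": 0}
    - {"rotation": [0, 0, 0], "travel": [0, 0.5, 0], "gripper": 0}
    - {"rotation": [0, 0, 0], "travel": [0, 0.75, 0], "gripper": 0}
    - {"rotation": [0, 0, 0], "travel": [0, 1, 0], "gripper": 0}
    - {"rotation": [0, 0, 0], "travel": [0, 1, 0], "gripper": 0}
    - {"rotation": [0, 0, 0], "travel": [0, 1, 0], "gripper": 0}

```text
clock: 2.4
tool_pos: [509.9, 91.2, 306.2]
tool_rot: [3.142, 0.002, 1.411]
wrist_force: [-0.4, -1.0, 0.5]
width: 85.7
```

```bash
cat >> h.py <<'E'
from scipy.spatial.transform import Rotation as Ro
def wrist_cast(st,u,v,z):
    p=viewer.camera_params("wrist");K=np.array(p["camera_matrix"]);T=np.array(p["tool_from_camera"])
    a=np.array([u-K[0,2],v-K[1,2]],float);r=np.hypot(*a);th=r/K[0,0]
    w=np.array([*(a/max(r,1e-9)*np.sin(th)),np.cos(th)])
    R=Ro.from_euler("xyz",st["tool_rot"]).as_matrix()
    o=R@T[:3,3]+st["tool_pos"];w=R@T[:3,:3]@w
    return o+w*(z-o[2])/w[2]
E
python3 - <<'E'
from h import *
from workcell import ctrl,viewer
st=ctrl.get_state();im,d=viewer.capture("wrist");cv2.imwrite("pics/wrist1.png",im[:,:,::-1]);np.savez("wrist1.npz",im=im,d=d,**st)
m=(im.max(2)<60).astype(np.uint8);n,l,s,c=cv2.connectedComponentsWithStats(m)
for i in range(1,n):
    if s[i,4]>150: print(s[i],c[i].round(1),wrist_cast(st,*c[i],175).round(1),wrist_cast(st,*c[i],153).round(1))
E
```

```text
[365   0  15  14 169] [372.3   6.3] [645.4 250.3 175. ] [655.2 256.7 153. ]
[239  76  28  28 614] [252.4  89.8] [519.1 180.7 175. ] [518.8 181.5 153. ]
[379 177  22  35 158] [385.  190.9] [637.4  64.9 175. ] [646.6  56.5 153. ]
[ 45 195  32  82 191] [ 59.6 235. ] [260.9  68.4 175. ] [239.7  60.2 153. ]
[   0  227   49   68 1609] [ 25.6 260.2] [172.9  37.3 175. ] [144.7  26.6 153. ]
[   15   246   488   138 30953] [260.1 337.7] [ 480.3 -107.2  175. ] [ 476.9 -129.6  153. ]
[  0 278   7  60 242] [  2.  309.8] [ 31.4 -58.  175. ] [ -8.3 -76.4 153. ]
```

View pics/wrist1.png

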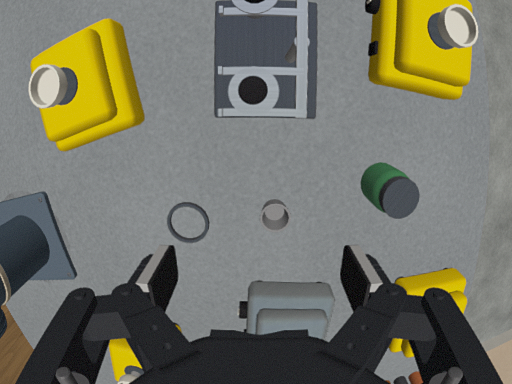

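The wrist view shows the tall cap at (252,90), which casts to (519.1, 180.7). That agrees with the fixed cameras. I'll go above it and then down.

Emit:
servo_tool:
  commands:
    - {"rotation": [0, 0, 0], "travel": [0.03, 0.2, 0], "gripper": 0}
    - {"rotation": [0, 0, 0], "travel": [0.06, 0.4, 0], "gripper": 0}
    - {"rotation": [0, 0, 0], "travel": [0.06, 0.6, 0], "gripper": 0}
    - {"rotation": [0, 0, 0], "travel": [0.06, 0.6, -0.2], "gripper": 0}
    - {"rotation": [0, 0, 0], "travel": [0.06, 0.6, -0.4], "gripper": 0}
    - {"rotation": [0, 0, 0], "travel": [0.06, 0.6, -0.6], "gripper": 0}
    - {"rotation": [0, 0, 0], "travel": [0.06, 0.6, -0.6], "gripper": 0}
    - {"rotation": [0, 0, 0], "travel": [0.06, 0.6, -0.6], "gripper": 0}

```text
clock: 3.12
tool_pos: [517.5, 179.6, 213.7]
tool_rot: [-3.136, 0.003, 1.408]
wrist_force: [-0.0, 0.2, 0.9]
width: 85.2
```

```bash
python3 - <<'E'
from h import *
from workcell import ctrl,viewer
st=ctrl.get_state();print(st["tool_pos"],st["tool_rot"])
im,d=viewer.capture("wrist");a,_=viewer.capture("side")
cv2.imwrite("pics/w2.png",np.hstack([cv2.resize(im[:,:,::-1],(400,300)),cv2.resize(a[180:300,160:320,::-1],(400,300))]))
E
```

```text
[517.52965347 179.55080227 213.67979591] [-3.1357308   0.00318711  1.40779434]
```

View pics/w2.png

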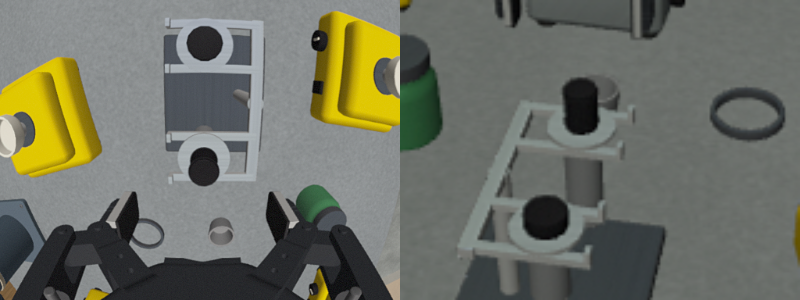

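The gripper is centred over the tall cap and the rack is undisturbed. Next I go down to TCP z of about 147.

Emit:
servo_tool:
  commands:
    - {"rotation": [0, 0, 0], "travel": [0.01, 0.01, -0.12], "gripper": 0}
    - {"rotation": [0, 0, 0], "travel": [0.01, 0.01, -0.24], "gripper": 0}
    - {"rotation": [0, 0, 0], "travel": [0.01, 0.01, -0.35], "gripper": 0}
    - {"rotation": [0, 0, 0], "travel": [0.01, 0.01, -0.44], "gripper": 0}
    - {"rotation": [0, 0, 0], "travel": [0.01, 0.01, -0.44], "gripper": 0}
    - {"rotation": [0, 0, 0], "travel": [0.01, 0.01, -0.44], "gripper": 0}
    - {"rotation": [0, 0, 0], "travel": [0.01, 0.01, -0.44], "gripper": 0}

```text
clock: 3.8
tool_pos: [522.4, 184.1, 153.5]
tool_rot: [3.137, -0.002, 1.411]
wrist_force: [0.3, 0.4, 0.2]
width: 85.3
```

Emit:
servo_tool:
  commands:
    - {"rotation": [0, 0, 0], "travel": [0, 0, 0], "gripper": 0}
    - {"rotation": [0, 0, 0], "travel": [0, 0, 0], "gripper": 0}
    - {"rotation": [0, 0, 0], "travel": [0, 0, 0], "gripper": 0}

```text
clock: 4.05
tool_pos: [521.1, 184.3, 151.6]
tool_rot: [3.14, -0.001, 1.412]
wrist_force: [0.4, 0.0, -0.7]
width: 85.4
```

Emit:
servo_tool:
  commands:
    - {"rotation": [0, 0, 0], "travel": [0, 0, 0], "gripper": 0}

```text
clock: 4.13
tool_pos: [520.7, 184.2, 151.0]
tool_rot: [3.141, -0.0, 1.412]
wrist_force: [0.4, -0.2, -0.1]
width: 85.8
```

Emit:
servo_tool:
  commands:
    - {"rotation": [0, 0, 0], "travel": [-0.01, -0.02, -0.025], "gripper": 0}
    - {"rotation": [0, 0, 0], "travel": [-0.01, -0.02, -0.025], "gripper": 0}
    - {"rotation": [0, 0, 0], "travel": [-0.01, -0.02, -0.025], "gripper": 0}
    - {"rotation": [0, 0, 0], "travel": [-0.01, -0.02, -0.025], "gripper": 0}

```text
clock: 4.47
tool_pos: [518.6, 181.0, 146.2]
tool_rot: [-3.141, 0.0, 1.412]
wrist_force: [-0.3, -0.9, 0.3]
width: 85.5
```

Emit:
servo_tool:
  commands:
    - {"rotation": [0, 0, 0], "travel": [0, 0, 0], "gripper": 0.3}
    - {"rotation": [0, 0, 0], "travel": [0, 0, 0], "gripper": 0.5}
    - {"rotation": [0, 0, 0], "travel": [0, 0, 0], "gripper": 0.6}
    - {"rotation": [0, 0, 0], "travel": [0, 0, 0], "gripper": 0.7}
    - {"rotation": [0, 0, 0], "travel": [0, 0, 0], "gripper": 0.8}
    - {"rotation": [0, 0, 0], "travel": [0, 0, 0], "gripper": 1}
    - {"rotation": [0, 0, 0], "travel": [0, 0, 0], "gripper": 1}
    - {"rotation": [0, 0, 0], "travel": [0, 0, 0], "gripper": 1}
    - {"rotation": [0, 0, 0], "travel": [0, 0, 0], "gripper": 1}
    - {"rotation": [0, 0, 0], "travel": [0, 0, 0], "gripper": 1}
    - {"rotation": [0, 0, 0], "travel": [0, 0, 0], "gripper": 1}
    - {"rotation": [0, 0, 0], "travel": [0, 0, 0], "gripper": 1}

```text
clock: 5.47
tool_pos: [519.0, 181.2, 146.8]
tool_rot: [3.141, -0.0, 1.412]
wrist_force: [-0.7, 0.4, 2.1]
width: 24.5
```

The fingers stopped at about 25 mm on the 26 mm cap, so I'll lift straight up.

Emit:
servo_tool:
  commands:
    - {"rotation": [0, 0, 0], "travel": [0, 0, 0.03], "gripper": 1}
    - {"rotation": [0, 0, 0], "travel": [0, 0, 0.08], "gripper": 1}
    - {"rotation": [0, 0, 0], "travel": [0, 0, 0.16], "gripper": 1}
    - {"rotation": [0, 0, 0], "travel": [0, 0, 0.26], "gripper": 1}
    - {"rotation": [0, 0, 0], "travel": [0, 0, 0.38], "gripper": 1}
    - {"rotation": [0, 0, 0], "travel": [0, 0, 0.5], "gripper": 1}
    - {"rotation": [0, 0, 0], "travel": [0, 0, 0.63], "gripper": 1}
    - {"rotation": [0, 0, 0], "travel": [0, 0, 0.76], "gripper": 1}
    - {"rotation": [0, 0, 0], "travel": [0, 0, 0.88], "gripper": 1}
    - {"rotation": [0, 0, 0], "travel": [0, 0, 0.96], "gripper": 1}
    - {"rotation": [0, 0, 0], "travel": [0, 0, 1], "gripper": 1}
    - {"rotation": [0, 0, 0], "travel": [0, 0, 1], "gripper": 1}

```text
clock: 6.47
tool_pos: [519.7, 181.3, 299.2]
tool_rot: [3.138, -0.002, 1.412]
wrist_force: [0.8, -0.2, -1.2]
width: 24.4
```

```bash
python3 - <<'E'
from h import *
from workcell import ctrl,viewer
st=ctrl.get_state();print(st["tool_pos"],st["tool_rot"],st["width"])
im,d=viewer.capture("scene");a,e=viewer.capture("side")
np.savez("lift.npz",im=im,d=d,a=a,e=e)
cv2.imwrite("pics/l3.png",np.hstack([cv2.resize(im[110:260,230:430,::-1],(400,300)),cv2.resize(a[100:310,130:410,::-1],(400,300))]))
E
```

```text
[519.72472528 181.26267239 299.2347345 ] [ 3.13759044e+00 -1.51954764e-03  1.41167993e+00] 24.437997209256874
```

View pics/l3.png

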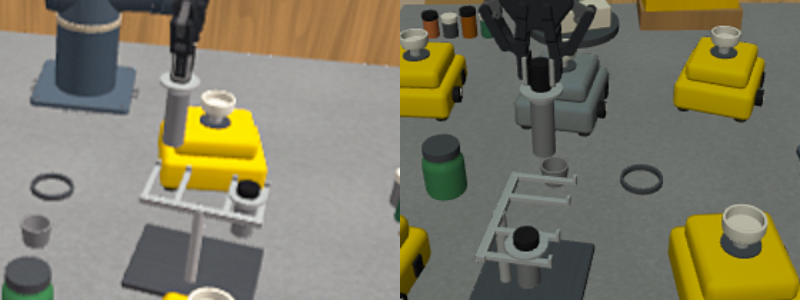

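The bottle is held upright and clear of the rack, and the short one still hangs. I'll carry it over to the mixer.

Emit:
servo_tool:
  commands:
    - {"rotation": [0, 0, 0], "travel": [0, -0.05, 0], "gripper": 1}
    - {"rotation": [0, 0, 0], "travel": [0, -0.15, 0], "gripper": 1}
    - {"rotation": [0, 0, 0], "travel": [0, -0.3, 0], "gripper": 1}
    - {"rotation": [0, 0, 0], "travel": [0, -0.45, 0], "gripper": 1}
    - {"rotation": [0, 0, 0], "travel": [-0.01, -0.6, 0], "gripper": 1}
    - {"rotation": [0, 0, 0], "travel": [-0.02, -0.75, 0], "gripper": 1}
    - {"rotation": [0, 0, 0], "travel": [-0.03, -0.9, 0], "gripper": 1}
    - {"rotation": [0, 0, 0], "travel": [-0.03, -1, 0], "gripper": 1}

```text
clock: 7.23
tool_pos: [513.2, 28.7, 295.2]
tool_rot: [-3.139, 0.001, 1.41]
wrist_force: [0.5, -0.6, -1.0]
width: 24.1
```

Emit:
servo_tool:
  commands:
    - {"rotation": [0, 0, 0], "travel": [0, -0.15, 0], "gripper": 1}
    - {"rotation": [0, 0, 0], "travel": [0, -0.3, 0], "gripper": 1}
    - {"rotation": [0, 0, 0], "travel": [0, -0.45, 0], "gripper": 1}
    - {"rotation": [0, 0, 0], "travel": [-0.01, -0.6, 0], "gripper": 1}
    - {"rotation": [0, 0, 0], "travel": [-0.01, -0.75, 0], "gripper": 1}
    - {"rotation": [0, 0, 0], "travel": [-0.01, -0.88, 0], "gripper": 1}
    - {"rotation": [0, 0, 0], "travel": [-0.01, -1, 0], "gripper": 1}

```text
clock: 7.82
tool_pos: [511.8, -120.5, 295.1]
tool_rot: [-3.139, -0.0, 1.411]
wrist_force: [-0.8, -0.4, -1.3]
width: 24.4
```

Emit:
servo_tool:
  commands:
    - {"rotation": [0, 0, 0], "travel": [0, -0.15, 0], "gripper": 1}
    - {"rotation": [0, 0, 0], "travel": [0, -0.3, 0], "gripper": 1}
    - {"rotation": [0, 0, 0], "travel": [0, -0.42, 0], "gripper": 1}
    - {"rotation": [0, 0, 0], "travel": [-0.01, -0.53, 0], "gripper": 1}
    - {"rotation": [0, 0, 0], "travel": [-0.01, -0.62, 0], "gripper": 1}
    - {"rotation": [0, 0, 0], "travel": [-0.01, -0.67, 0], "gripper": 1}
    - {"rotation": [0, 0, 0], "travel": [-0.01, -0.685, 0], "gripper": 1}
    - {"rotation": [0, 0, 0], "travel": [-0.01, -0.685, 0], "gripper": 1}
    - {"rotation": [0, 0, 0], "travel": [-0.01, -0.685, 0], "gripper": 1}
    - {"rotation": [0, 0, 0], "travel": [-0.01, -0.685, 0], "gripper": 1}
    - {"rotation": [0, 0, 0], "travel": [-0.01, -0.685, 0], "gripper": 1}

```text
clock: 8.73
tool_pos: [511.5, -220.8, 296.8]
tool_rot: [3.141, -0.0, 1.413]
wrist_force: [-0.7, 0.5, -0.4]
width: 24.2
```

```bash
python3 - <<'E'
from h import *
from workcell import ctrl,viewer
st=ctrl.get_state();print(st["tool_pos"],st["tool_rot"],st["width"])
im,d=viewer.capture("scene");a,e=viewer.capture("side")
np.savez("over.npz",im=im,d=d,a=a,e=e)
cv2.imwrite("pics/o4.png",np.hstack([cv2.resize(im[100:250,80:280,::-1],(400,300)),cv2.resize(a[50:200,150:350,::-1],(400,300))]))
for n,dd,box in (("scene",d,(100,80,250,280)),("side",e,(50,150,200,350))):
    P=pts(n,dd);y0,x0,y1,x1=box;Q=P[y0:y1,x0:x1].reshape(-1,3)
    Q=Q[(np.abs(Q[:,0]-513)<45)&(np.abs(Q[:,1]+221)<45)]
    for lo,hi in ((124,136),(136,142),(142,148),(170,190),(190,200),(200,210),(210,220),(220,235),(235,255),(255,265),(265,275),(280,287),(287,294),(294,300)):
        m=(Q[:,2]>lo)&(Q[:,2]<hi)
        if m.sum()>5: print(n,lo,hi,m.sum(),np.round(Q[m].mean(0)),np.round(Q[m].min(0)),np.round(Q[m].max(0)))
E
```

```text
[ 511.52710034 -220.79355039  296.80369105] [ 3.14126071e+00 -1.41352212e-04  1.41293874e+00] 24.164968116038764
scene 124 136 125 [ 512. -221.  130.] [ 485. -246.  124.] [ 540. -195.  136.]
scene 136 142 66 [ 515. -221.  139.] [ 482. -248.  136.] [ 542. -194.  142.]
scene 142 148 44 [ 513. -221.  143.] [ 487. -249.  142.] [ 539. -195.  145.]
scene 190 200 17 [ 521. -218.  198.] [ 507. -233.  194.] [ 528. -205.  200.]
scene 200 210 35 [ 521. -215.  205.] [ 502. -232.  200.] [ 527. -205.  209.]
scene 210 220 31 [ 522. -216.  215.] [ 514. -230.  210.] [ 528. -205.  220.]
scene 220 235 50 [ 522. -217.  228.] [ 512. -235.  220.] [ 528. -205.  235.]
scene 235 255 70 [ 521. -216.  245.] [ 504. -231.  235.] [ 527. -204.  255.]
scene 255 265 34 [ 522. -217.  260.] [ 511. -234.  255.] [ 530. -206.  265.]
scene 265 275 37 [ 522. -217.  270.] [ 508. -234.  266.] [ 530. -205.  274.]
scene 280 287 15 [ 529. -213.  286.] [ 506. -239.  284.] [ 538. -194.  287.]
scene 287 294 89 [ 519. -217.  289.] [ 486. -245.  287.] [ 539. -195.  293.]
scene 294 300 17 [ 521. -214.  297.] [ 502. -230.  294.] [ 531
[... 304 characters left out ...]
5. -205.  200.]
side 200 210 38 [ 511. -212.  205.] [ 497. -220.  200.] [ 525. -206.  209.]
side 210 220 48 [ 510. -212.  215.] [ 497. -222.  210.] [ 525. -206.  220.]
side 220 235 70 [ 511. -212.  228.] [ 497. -225.  220.] [ 525. -203.  235.]
side 235 255 82 [ 511. -211.  245.] [ 499. -218.  235.] [ 524. -206.  255.]
side 255 265 45 [ 512. -211.  260.] [ 499. -224.  255.] [ 526. -206.  265.]
side 265 275 47 [ 511. -211.  270.] [ 499. -221.  266.] [ 526. -203.  275.]
side 280 287 15 [ 514. -203.  285.] [ 491. -214.  280.] [ 535. -195.  287.]
side 287 294 107 [ 511. -213.  290.] [ 486. -244.  287.] [ 537. -194.  294.]
side 294 300 34 [ 512. -213.  297.] [ 493. -221.  294.] [ 532. -206.  300.]
```

View pics/o4.png

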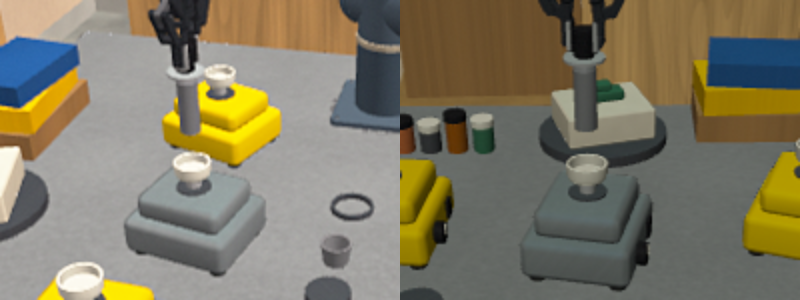

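The bottle is over the cup and upright. Its axis is about (512, -220), the cup's (512.5, -221.5), and the foot is at z ≈ 195. I'll shift 1.5 mm and lower to just above the cup floor.

Emit:
servo_tool:
  commands:
    - {"rotation": [0, 0, 0], "travel": [0, -0.01, -0.06], "gripper": 1}
    - {"rotation": [0, 0, 0], "travel": [0, -0.01, -0.14], "gripper": 1}
    - {"rotation": [0, 0, 0], "travel": [0, -0.01, -0.22], "gripper": 1}
    - {"rotation": [0, 0, 0], "travel": [0, -0.01, -0.29], "gripper": 1}
    - {"rotation": [0, 0, 0], "travel": [0, -0.01, -0.34], "gripper": 1}
    - {"rotation": [0, 0, 0], "travel": [0, -0.01, -0.38], "gripper": 1}
    - {"rotation": [0, 0, 0], "travel": [0, -0.01, -0.4], "gripper": 1}
    - {"rotation": [0, 0, 0], "travel": [0, -0.01, -0.4], "gripper": 1}
    - {"rotation": [0, 0, 0], "travel": [0, -0.01, -0.4], "gripper": 1}
    - {"rotation": [0, 0, 0], "travel": [0, -0.01, -0.4], "gripper": 1}
    - {"rotation": [0, 0, 0], "travel": [0, -0.01, -0.4], "gripper": 1}
    - {"rotation": [0, 0, 0], "travel": [0, -0.01, -0.4], "gripper": 1}

```text
clock: 9.83
tool_pos: [511.6, -223.3, 237.3]
tool_rot: [3.14, 0.0, 1.412]
wrist_force: [-0.1, -0.8, -0.8]
width: 24.6
```

```bash
cat > look.py <<'E'
import sys
from h import *
from workcell import ctrl,viewer
k=sys.argv[1]
st=ctrl.get_state();print(st["clock"],st["tool_pos"],st["tool_rot"],st["width"],st["wrist_force"])
im,d=viewer.capture("scene");a,e=viewer.capture("side")
np.savez(k+".npz",im=im,d=d,a=a,e=e)
cv2.imwrite(f"pics/{k}.png",np.hstack([cv2.resize(im[140:230,120:240,::-1],(400,300)),cv2.resize(a[80:170,185:305,::-1],(400,300))]))
tp=st["tool_pos"]
for n,dd in (("scene",d),("side",e)):
    Q=pts(n,dd).reshape(-1,3);r=np.hypot(Q[:,0]-tp[0],Q[:,1]-tp[1])
    c=Q[(r>16)&(r<26)&(Q[:,2]>tp[2]-30)&(Q[:,2]<tp[2]-2)]
    b=Q[(r<19)&(Q[:,2]>150)&(Q[:,2]<tp[2]-16)]
    q=Q[(r<34)&(r>21)&(Q[:,2]>110)&(Q[:,2]<150)]
    print(n,"collar top pct",np.percentile(c[:,2],[50,75,90]).round(1),"body",b.min(0).round(),b.max(0).round(),"rim z pct",np.percentile(q[:,2],[75,90,97,99]).round(1),"rim ext",q.min(0).round(),q.max(0).round())
E
python3 look.py m5
```

```text
9.8333 [ 511.64593459 -223.29120234  237.2563447 ] [3.14044691e+00 4.36648621e-04 1.41174270e+00] 24.58153847901582 [-0.08643034 -0.83956636 -0.78202757]
scene collar top pct [228.9 230.  230.5] body [ 506. -236.  150.] [ 530. -207.  218.] rim z pct [141.8 143.7 144.4 145.1] rim ext [ 485. -248.  121.] [ 543. -194.  147.]
side collar top pct [229.3 230.  230.6] body [ 497. -225.  150.] [ 526. -206.  221.] rim z pct [141.8 144.3 145.2 145.9] rim ext [ 485. -247.  122.] [ 539. -192.  147.]
```

View pics/m5.png

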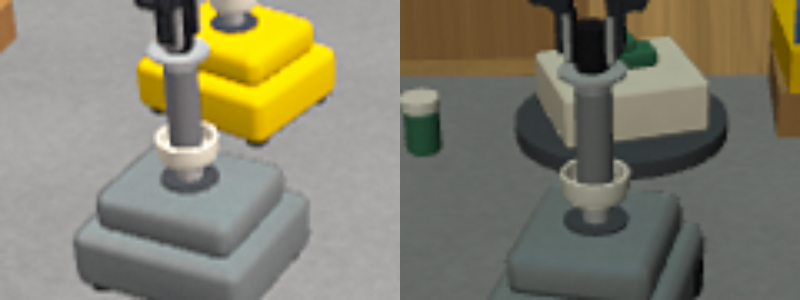

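The foot is inside the cup, centred, 7–8 mm above the floor, and the collar top at 229.6 agrees with that. I'll press down in steps.

Emit:
servo_tool:
  commands:
    - {"rotation": [0, 0, 0], "travel": [0, 0.005, -0.015], "gripper": 1}
    - {"rotation": [0, 0, 0], "travel": [0, 0.005, -0.03], "gripper": 1}
    - {"rotation": [0, 0, 0], "travel": [0, 0.005, -0.045], "gripper": 1}
    - {"rotation": [0, 0, 0], "travel": [0, 0.005, -0.06], "gripper": 1}
    - {"rotation": [0, 0, 0], "travel": [0, 0.005, -0.07], "gripper": 1}
    - {"rotation": [0, 0, 0], "travel": [0, 0.005, -0.07], "gripper": 1}
    - {"rotation": [0, 0, 0], "travel": [0, 0.005, -0.07], "gripper": 1}
    - {"rotation": [0, 0, 0], "travel": [0, 0.005, -0.07], "gripper": 1}
    - {"rotation": [0, 0, 0], "travel": [0, 0.005, -0.07], "gripper": 1}
    - {"rotation": [0, 0, 0], "travel": [0, 0.005, -0.07], "gripper": 1}

```text
clock: 10.77
tool_pos: [511.4, -222.4, 226.5]
tool_rot: [3.141, 0.0, 1.412]
wrist_force: [-1.2, 0.9, 4.3]
width: 23.9
```

Emit:
servo_tool:
  commands:
    - {"rotation": [0, 0, 0], "travel": [0, 0, -0.01], "gripper": 1}
    - {"rotation": [0, 0, 0], "travel": [0, 0, -0.02], "gripper": 1}
    - {"rotation": [0, 0, 0], "travel": [0, 0, -0.03], "gripper": 1}
    - {"rotation": [0, 0, 0], "travel": [0, 0, -0.033], "gripper": 1}
    - {"rotation": [0, 0, 0], "travel": [0, 0, -0.033], "gripper": 1}
    - {"rotation": [0, 0, 0], "travel": [0, 0, -0.033], "gripper": 1}
    - {"rotation": [0, 0, 0], "travel": [0, 0, -0.033], "gripper": 1}
    - {"rotation": [0, 0, 0], "travel": [0, 0, -0.033], "gripper": 1}
    - {"rotation": [0, 0, 0], "travel": [0, 0, -0.033], "gripper": 1}
    - {"rotation": [0, 0, 0], "travel": [0, 0, -0.033], "gripper": 1}

```text
clock: 11.6
tool_pos: [511.5, -222.5, 222.1]
tool_rot: [3.14, 0.001, 1.412]
wrist_force: [-2.2, 0.9, 6.6]
width: 24.0
```

```bash
python3 look.py m6
```

```text
11.6 [ 511.45636747 -222.51058474  222.13953387] [3.14048798e+00 5.75739589e-04 1.41165160e+00] 24.04673509781395 [-2.19630734  0.93298676  6.58505544]
scene collar top pct [214.1 214.9 215.3] body [ 507. -235.  150.] [ 529. -206.  203.] rim z pct [134.2 135.9 137.4 138.3] rim ext [ 487. -249.  113.] [ 542. -195.  139.]
side collar top pct [214.1 214.8 215.8] body [ 498. -225.  150.] [ 526. -205.  203.] rim z pct [134.2 136.3 138.1 138.4] rim ext [ 486. -248.  115.] [ 539. -192.  139.]
```

View pics/m6.png

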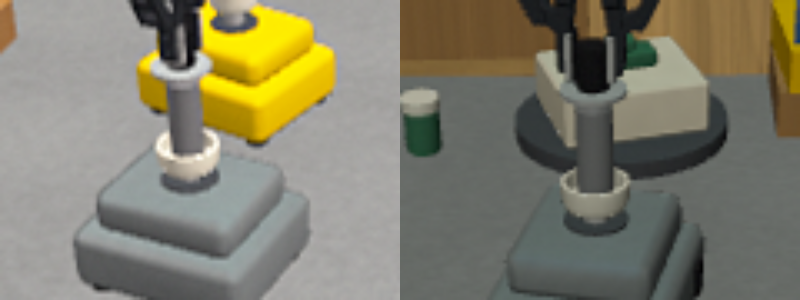

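Estimates of the press so far are 7–8 mm from the rim, 7.5 mm from the collar and 7.7 mm from the TCP. I'll trim slightly deeper and let it settle.

Emit:
servo_tool:
  commands:
    - {"rotation": [0, 0, 0], "travel": [0, 0, -0.003], "gripper": 1}
    - {"rotation": [0, 0, 0], "travel": [0, 0, -0.003], "gripper": 1}
    - {"rotation": [0, 0, 0], "travel": [0, 0, -0.003], "gripper": 1}
    - {"rotation": [0, 0, 0], "travel": [0, 0, -0.003], "gripper": 1}
    - {"rotation": [0, 0, 0], "travel": [0, 0, -0.003], "gripper": 1}
    - {"rotation": [0, 0, 0], "travel": [0, 0, -0.003], "gripper": 1}
    - {"rotation": [0, 0, 0], "travel": [0, 0, -0.003], "gripper": 1}
    - {"rotation": [0, 0, 0], "travel": [0, 0, -0.003], "gripper": 1}

```text
clock: 12.37
tool_pos: [511.5, -222.5, 221.7]
tool_rot: [3.14, 0.001, 1.412]
wrist_force: [-1.0, 1.0, 7.4]
width: 24.4
```

```bash
python3 look.py m7; python3 - <<'E'
from h import *
from workcell import ctrl
z0=np.load("over.npz");z1=np.load("m7.npz")
fs=[]
for i in range(5):
    viewer.capture("side");s=ctrl.get_state();fs.append([*s["wrist_force"],s["tool_pos"][2]])
print(np.round(fs,1),np.mean(fs,0).round(2))
im=z1["im"];a=z1["a"]
cv2.imwrite("pics/fin.png",np.hstack([cv2.resize(im[:,:,::-1],(400,300)),cv2.resize(a[:,:,::-1],(400,300))]))
E
```

```text
12.3667 [ 511.4613938  -222.51696092  221.74618875] [3.14044170e+00 6.26084780e-04 1.41169142e+00] 24.44679712743481 [-0.99015057  0.97832473  7.35699538]
scene collar top pct [213.2 214.4 215.1] body [ 507. -235.  150.] [ 529. -206.  203.] rim z pct [133.8 135.5 136.3 137.3] rim ext [ 486. -248.  114.] [ 540. -194.  137.]
side collar top pct [214.  214.7 215.1] body [ 498. -228.  150.] [ 526. -206.  205.] rim z pct [134.5 136.1 137.1 137.4] rim ext [ 486. -245.  115.] [ 539. -194.  138.]
[[-1.800e+00  7.000e-01  7.300e+00  2.217e+02]
 [-1.900e+00  2.000e-01  8.100e+00  2.217e+02]
 [-9.000e-01  5.000e-01  7.500e+00  2.218e+02]
 [-2.800e+00  1.100e+00  6.500e+00  2.218e+02]
 [-1.600e+00  9.000e-01  7.500e+00  2.217e+02]] [ -1.79   0.71   7.38 221.75]
```

View pics/fin.png

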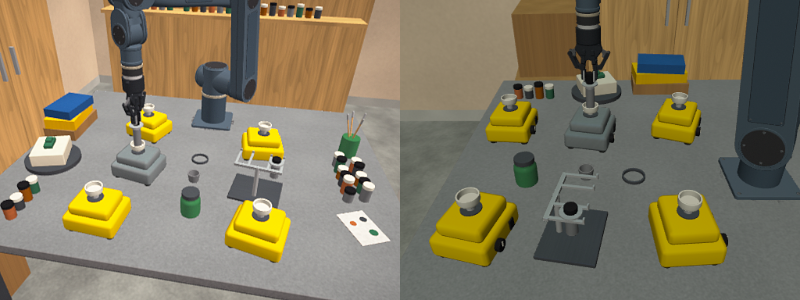

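Everything else is in place. The TCP, collar and rim readings, and the force (7.4 N plus about 1 N of bottle weight), all put the cup about 8 mm down. I'm handing in while holding.

```bash
python3 -c "
from workcell import order
print(order.hand_in())"
```

```text
the job is handed in; nothing more can be done
None
```

I lifted the taller bottle off its fork by the cap, stood it upright in the grey mixer's cup and pressed the cup down about 8 mm. I handed in at about 12.7 s while still gripping and pushing.

**Press depth:** the last checks agree reasonably well.
- **TCP:** it moved about 8 mm past the expected contact height.
- **Cup rim:** it dropped 7–8 mm in both camera views.
- **Collar:** its height puts the bottle's foot at about z = 120 mm, 8 mm below the cup floor's rest height.
- **Force:** the wrist read 7.4 N, plus about 1 N assumed for the bottle's weight. That makes 8.4 N, the spring's value at 8 mm.

**Small disagreements:** single force readings ranged from 6.5 to 8.1 N, and the rim estimates varied by about 1 mm. There was also a sideways force of about 2 N.

**Bottle and surroundings:** the bottle is upright and centred in the cup to within about 1–2 mm. In the final pictures the shorter bottle still hangs in its fork, and the jar, pot and ring look unmoved.

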